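# Put the three height masters back into their own wells and shut the gauge case

### The arm

A 6-joint arm with a two-finger parallel gripper is mounted at the origin on the work surface. World frame = base frame: x ahead of the robot, y to its left, z up, the work surface at z = 0. Lengths are in m, angles in rad, forces in N, time in s.
With the tool pointing down it reaches from about 0.375 to 0.975 m from the base axis. Payload 3.8 kg.
Tool frame: the origin (TCP) lies at the very end of the fingers, on their centre line; the grasp point (between the pads) lies behind it (bot.tcp_to_grasp is the y of the grasp point in the tool frame, in m); y points along the fingers, z is the direction in which the jaws open and shut, and the axes are right-handed (so a half turn about y gives the same grasp; the last joint's range is limited). The gripper opens to 85 mm and grips with 20 to 120 N. Pads are 22 mm wide; open, the fingers measure 114 mm over their backs; the gripper's body (76 mm by 85 mm) begins 54 mm behind the grasp point. The pads swing forward as they close: fully open they stand 13 mm farther back than shut.
Start: joints at [1.171, 0.264, 1.604, -0, 1.274, -0.037], TCP at [0.24, 0.631, 0.231] pointing down, gripper open.
Joint ranges: [-2.63, 2.63], [-0.94, 2.18], [0.31, 2.57], [-1.31, 4.45], [0, 2.66], [-2.55, 2.55]. Speed limits (rad/s): [2.57, 2.57, 3.14, 3.14, 3.14, 3.14].

### API

Orientations are given as a rotation vector (axis times angle).
In Python, from workcell import bot, optics, workorder gives the robot as it stands.
- The arm moves only by the shell command python3 -m handwheel 'ROWS' [FORCE]. ROWS is JSON, a list of rows, each a list of 7 numbers: the shift along the tool's x, y, z in m, then the turn, a rotation vector about the tool's x, y, z in rad, then the opening, from 0 (shut) to 1 (fully open). A call has 1 to 8 rows; each row shifts and turns the commanded pose from where the row before left it, along the tool's axes as they then stand; what a row does not reach is not made up. A row lasts 1/8 s, in which the tool goes at most 62.5 mm and 10.7 degrees, less where a joint would pass 70% of its speed; a pose out of reach is approached as far as the arm can. A call with a gripper value outside its range is refused whole. The fingers move at their own pace and stop on an object; FORCE is the grip in N (left out, the last holds). Time passes only in rows, so rows that do not move let the fingers close. It gives the time, the measured TCP pose, the force and the opening at its end, in the units of the state.
- bot.read_state(): the state, without advancing time (a new reading comes with each control period).
- optics.read_camera(name): name is "side" or "top"; returns a dict with "image" (400x640x3 uint8, red, green, blue), "z_map" (400x640 float32, m along the optical axis (not along the pixel's ray), 0 where there is no reading), "mtx" (3x3 intrinsics, pixels), "world_from_camera" (4x4, takes a point from camera to world coordinates). Camera axes: x right, y down, z forward; pixel columns grow to the right and rows downward; lengths in m; the calibration is good to about 2 mm. A picture is of the moment at which its call begins.
- workorder.finish_job(): hands the job in, once; it reports no verdict.
The state is a dict: "time": time; "q": joint angles; "joint_vel": joint speeds; "joint_torque": joint torques, N m; "tool_pos": TCP position; "tcp_rot": TCP orientation; "wrist_force": force on the tool from outside, world axes, zero at the start; "torque": the same for the moment, N m; "width": opening from 0.0 (shut) to 1.0 (fully open).
Only numpy, scipy, OpenCV 4.12 (cv2) and the standard library are available. Lean on these libraries where they do the work, as an engineer would, in place of code of your own. Each camera call takes 0.05 s, during which the arm holds its last target.

### The job

The three steel height masters in the open gauge case are standing in each other's wells. Put each one upright in the middle of its own well - the tallest in the deepest, the shortest in the shallowest - so that all the tops come level below the rim, setting one down on the free felt pad meanwhile if you need to. Keep the masters upright and do not drop them; when nothing stands above the rim any more, close the lid fully.

Things in the scene. Friction and masses are not known exactly. Their poses are not given: they have to be found in the camera images.
- tall_master: Plain polished steel cylinder standing upright, with a knurled band near the top. Diameter 28 mm, height 58 mm, mass about 0.28 kg. Origin at the centre of its underside; z is up. The tallest and thinnest of the three. At the start it stands in the middle well of depth (mid_well) and rises 7 mm above the rim.
- mid_master: Plain polished steel cylinder standing upright, with a knurled band near the top. Diameter 32 mm, height 46 mm, mass about 0.29 kg. Origin at the centre of its underside; z is up. The middle one in height and thickness of the three. At the start it stands in the shallowest well (shallow_well) and rises 7 mm above the rim.
- short_master: Plain polished steel cylinder standing upright, with a knurled band near the top. Diameter 38 mm, height 34 mm, mass about 0.3 kg. Origin at the centre of its underside; z is up. The shortest and thickest of the three. At the start it stands in the deepest well (deep_well), its top 29 mm below the rim.
- deep_well: The deepest of the case's three wells: a dark foam floor pad, 122 (case x) by 100 mm (case y), 3 mm thick, a 4 mm wide white ring 42 mm across printed at its centre. Origin: centre of the pad's underside, 6 mm above the bench; a thing standing here has its underside 3 mm above the origin. Axes as the case. Its place in the row differs from start to start. Home of the tall master.
- mid_well: The middle one in depth of the case's three wells: a dark foam floor pad, 122 (case x) by 100 mm (case y), 15 mm thick, a 4 mm wide white ring 46 mm across printed at its centre. Origin: centre of the pad's underside, 6 mm above the bench; a thing standing here has its underside 15 mm above the origin. Axes as the case. Its place in the row differs from start to start. Home of the middle master.
- shallow_well: The shallowest of the case's three wells: a dark foam floor pad, 122 (case x) by 100 mm (case y), 27 mm thick, a 4 mm wide white ring 52 mm across printed at its centre. Origin: centre of the pad's underside, 6 mm above the bench; a thing standing here has its underside 27 mm above the origin. Axes as the case. Its place in the row differs from start to start. Home of the short master.
- case: Fixed grey plastic case, 136 (x) by 328 mm (y), rim 72 mm above the bench. Origin: centre of its underside; y runs along the row of wells, x points away from the robot, to the hinge. Walls 5 mm. Two 3 mm dividers, 44 mm high, at y = -53.5 and +53.5 mm: each well is 126 (x) by 104 mm (y) inside, centres at y = -107, 0, +107 mm, x = 0. A master in its own well has its top 5 mm below the rim.
- lid (a joint): Flat clear lid with grey edges, 5 mm thick. 0 = closed on the rim, grows as it opens, 1.57 = upright, 2.15 = end stop; starts open. Hinge line along the case's y, at case x = +68 mm, 72.5 mm above the bench, in the plane of the lid's underside. Free edge 136 mm from the hinge. Stiff friction hinge, no catch: it stays at any angle and moves with at most 4 N at the free edge.
- lid_tab (a point): Centre of the lift tab in the middle of the lid's free edge: 70 mm along the case's y, 16 mm out beyond the edge, 8 mm thick. It lies 144 mm from the hinge line, 4 mm above the lid's underside. It points up while the lid is open and towards the robot when closed.
- felt_pad: Grey felt pad, 110 by 110 mm, 3 mm thick, fixed flat on the bench to the left or right of the case, clear at the start: a free spot to set a master down. Origin at the centre of its underside, on the bench. A green parts tray with steel plungers, about 140 by 115 mm and 75 mm tall, stands on the other side of the case and has no part in the job.
Mind the look-alikes: they are no part of the job. What is shaped like the mid_master but blue or green is not meant. What is shaped like the tall_master but pink is not meant.

How it is judged:
On the way:
1. each master stands in its own well, let go, with the lid still open (horizontal distance between tall_master and deep_well below 0.015 m and z of tall_master in the frame of deep_well between -0.001 and 0.007 m and angle between each of tall_master, mid_master, short_master's own z axis and vertical below 0.1 rad and linear speed of each of tall_master, mid_master, short_master below 0.02 m/s and horizontal distance between mid_master and mid_well below 0.015 m and z of mid_master in the frame of mid_well between 0.011 and 0.019 m and horizontal distance between short_master and shallow_well below 0.015 m and z of short_master in the frame of shallow_well between 0.023 and 0.031 m and contact force between the fingers and tall_master below 0.1 N and contact force between the fingers and mid_master below 0.1 N and contact force between the fingers and short_master below 0.1 N and value of joint lid above 0.5 rad), for 0.2 s.
At the end, for the whole second after the job is handed in: Each master stands upright, released and at rest on the pad of its own well (tall in deep, middle in mid, short in shallow), within 15 mm of the well's centre, its top below the rim, and the lid is closed to within 0.04 rad (horizontal distance between tall_master and deep_well below 0.015 m and z of tall_master in the frame of deep_well between -0.001 and 0.007 m and angle between each of tall_master, mid_master, short_master's own z axis and vertical below 0.1 rad and linear speed of each of tall_master, mid_master, short_master below 0.02 m/s and horizontal distance between mid_master and mid_well below 0.015 m and z of mid_master in the frame of mid_well between 0.011 and 0.019 m and horizontal distance between short_master and shallow_well below 0.015 m and z of short_master in the frame of shallow_well between 0.023 and 0.031 m and contact force between the fingers and tall_master below 0.1 N and contact force between the fingers and mid_master below 0.1 N and contact force between the fingers and short_master below 0.1 N and value of joint lid below 0.04 rad); the robot touches nothing.
It fails at once if a master is tipped over (angle between any of tall_master, mid_master, short_master's own z axis and vertical above 0.6 rad).
It fails at once if a master is dropped: it falls free of the fingers by more than about 12 mm ((linear speed of tall_master above 0.5 m/s and contact force between the fingers and tall_master below 0.1 N) or (linear speed of mid_master above 0.5 m/s and contact force between the fingers and mid_master below 0.1 N) or (linear speed of short_master above 0.5 m/s and contact force between the fingers and short_master below 0.1 N)).
It also fails if it takes over 104 s, if anything falls off the work surface, if the arm or the gripper's body presses on something with over 40 N, if the wrist force passes 120 N, or if a joint passes its speed limit or range.

## Working session

There is one attempt and no reset: what is moved stays moved. The work goes in short steps, Python scripts to look and compute and a shell command to move; the robot and the scene stay as the last step left them, time stands still between calls to the robot, and variables do not carry over. Pictures are saved under pics/ and viewed, and the job is handed in when it is done.

```bash
ls; mkdir -p pics
python3 - <<'E'
from workcell import bot, optics, workorder
import cv2
print(bot.read_state()); print(bot.tcp_to_grasp)
for n in ("side","top"):
    c=optics.read_camera(n); cv2.imwrite(f"pics/{n}0.png",c["image"][:,:,::-1]); print(n,c["mtx"],c["world_from_camera"])
E
```

```text
pics
{'time': 0.0, 'q': array([ 1.17109473e+00,  2.64782435e-01,  1.60537291e+00, -1.65932619e-05,
        1.27365668e+00, -3.68785111e-02]), 'joint_vel': array([-8.64481268e-04, -1.12482497e-03, -5.38060059e-05,  8.18403431e-04,
       -3.59990527e-05,  5.64185531e-04]), 'joint_torque': array([ 7.59643876e-05, -5.15105617e+01, -3.67312074e+01,  2.71631834e-04,
        1.29949237e-02, -2.22421484e-06]), 'tool_pos': array([0.23928204, 0.63039894, 0.22994285]), 'tcp_rot': array([-1.55416062,  0.28512589, -0.28439173]), 'wrist_force': array([-0.13415494,  0.53786691,  0.40829934]), 'torque': array([0.0044633 , 0.04043864, 0.02785972]), 'width': 0.9981439596145433}
-0.0187
side [[451.59071603   0.         317.66008351]
 [  0.         451.59071603 204.17239238]
 [  0.           0.           1.        ]] [[ 0.85865004 -0.26609309  0.43808057  0.0711831 ]
 [-0.51234659 -0.42078046  0.7486286  -0.78369042]
 [-0.01486916 -0.86725906 -0.49763505  0.59228515]
 [ 0.          0.          0.          1.        ]]
top [[469.23498775   0.         314.49889481]
 [  0.         469.23498775 206.65785673]
 [  0.           0.           1.        ]] [[ 0.01390833 -0.99024654  0.13863027  0.35697436]
 [-0.9998938  -0.01317037  0.00623915 -0.00824954]
 [-0.00435249 -0.13870232 -0.99032455  1.18981643]
 [ 0.          0.          0.          1.        ]]
```

View pics/top0.png

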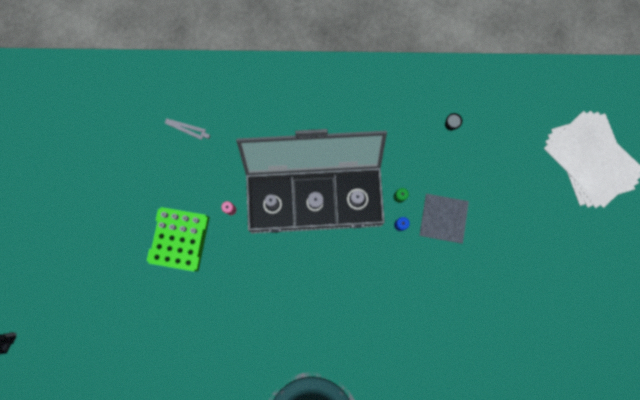

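View pics/side0.png

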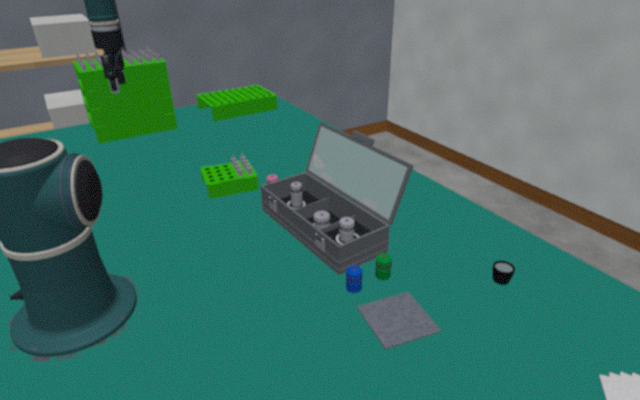

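```bash
cat > h.py <<'E'
from workcell import bot, optics, workorder
import cv2, numpy as np
def cloud(c):
    z=c["z_map"].astype(float);K=c["mtx"];T=c["world_from_camera"]
    v,u=np.mgrid[:400,:640]
    P=np.stack([(u-K[0,2])/K[0,0]*z,(v-K[1,2])/K[1,1]*z,z],-1)
    W=P@T[:3,:3].T+T[:3,3]; W[z==0]=np.nan
    return W
def ray(c,u,v,h):
    K=c["mtx"];T=c["world_from_camera"]
    d=T[:3,:3]@np.array([(u-K[0,2])/K[0,0],(v-K[1,2])/K[1,1],1.]);o=T[:3,3]
    return o+d*(h-o[2])/d[2]
def proj(c,p):
    T=c["world_from_camera"];q=T[:3,:3].T@(np.asarray(p)-T[:3,3]);q=c["mtx"]@q;return q[:2]/q[2]
def crop(c,x0,y0,x1,y1,s,name):
    im=cv2.resize(c["image"][y0:y1,x0:x1],None,fx=s,fy=s,interpolation=cv2.INTER_CUBIC)
    cv2.imwrite("pics/"+name,im[:,:,::-1])
E
python3 - <<'E'
from h import *
c=optics.read_camera("top"); crop(c,220,120,420,260,4,"topc.png")
W=cloud(c)
for u,v in [(272,201),(316,199),(358,197),(260,218),(300,218),(348,218),(402,194),(402,223),(228,207),(445,218)]:print((u,v),W[v,u].round(4))
np.set_printoptions(linewidth=200)
H=(W[150:240:3,236:392:4,2]*1000)
print(np.nan_to_num(H,nan=-99).round().astype(int))
c=optics.read_camera("side"); crop(c,250,110,450,290,4,"sidec.png")
E
```

```text
(272, 201) [0.5254 0.1011 0.0753]
(316, 199) [ 0.5363 -0.0045  0.0457]
(358, 197) [ 0.5375 -0.1053  0.0773]
(260, 218) [0.4898 0.1352 0.0229]
(300, 218) [0.4935 0.0357 0.0026]
(348, 218) [ 0.4919 -0.0846  0.0303]
(402, 194) [ 0.5517 -0.2168  0.0451]
(402, 223) [ 0.4796 -0.2159  0.0454]
(228, 207) [0.5116 0.2095 0.0591]
(445, 218) [ 0.499  -0.3343 -0.002 ]
[[  1 167 163 ... 139  -2   1]
 [ -6 153 152 ... 123   0  -4]
 [ -3  -4 143 ... 114  -1  -3]
 ...
 [ -2  -3   4 ...   1  -2  -2]
 [  3  -2  -1 ...  -2  -5  -5]
 [ -2  -5  -2 ...  -1  -4  -3]]
```

View pics/topc.png

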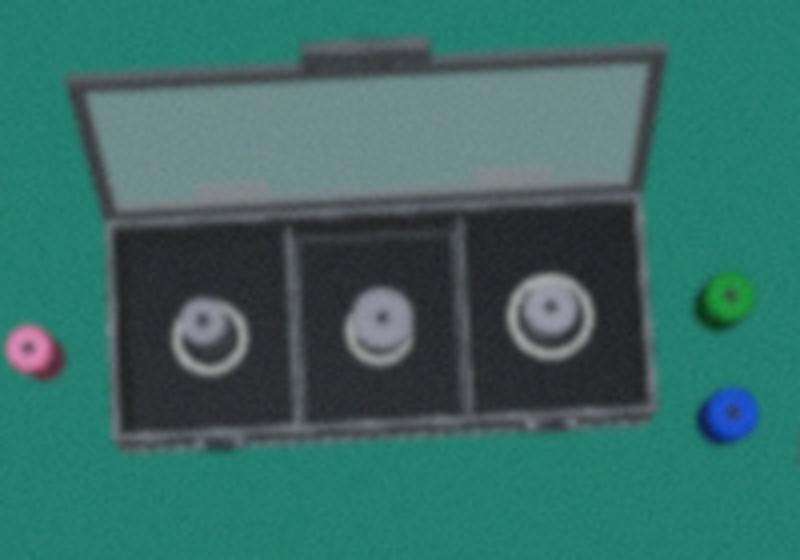

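View pics/sidec.png

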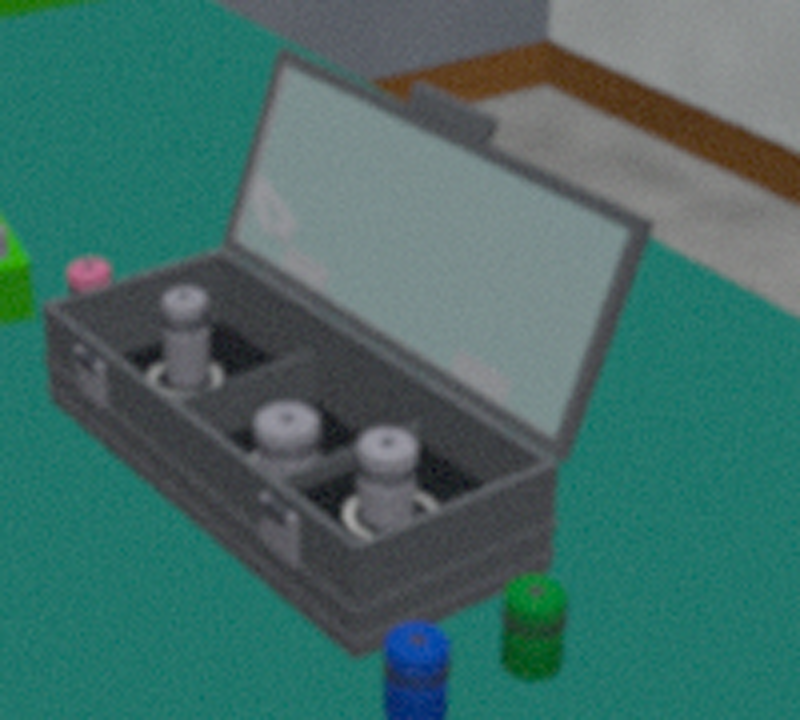

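Candidates (top view): steel cylinders in the case at (272,201), (316,199) and (358,197). Look-alikes are pink (228,207), green (402,194) and blue (402,223). In the crop, the thin tall master is in the left well, the thick short one lies low in the middle (deep) well, and the mid master is on the largest ring (shallow well, right). The felt pad is at (445,218). I'll measure these next.

```bash
cat > m.py <<'E'
from h import *
from scipy.spatial.transform import Rotation as R
from scipy.optimize import least_squares
def fit(p,r0=None):
    f=lambda s: np.hypot(p[:,0]-s[0],p[:,1]-s[1])-(r0 if r0 else s[2])
    return least_squares(f,[p[:,0].mean(),p[:,1].mean(),.02],loss="soft_l1",f_scale=.002).x
def rays(c,m,h): 
    v,u=np.nonzero(m); return np.array([ray(c,a,b,h) for a,b in zip(u,v)])[:, :2]
E
python3 - <<'E'
from m import *
s=bot.read_state(); print(R.from_rotvec(s["tcp_rot"]).as_matrix().round(3))
rings={"mid":((0.525,.105),.021,.021),"deep":((.53,0),.009,.019),"shallow":((.535,-.105),.033,.024)}
tops={"tall":((0.525,.105),.079,.014),"short":((.53,0),.043,.019),"middle":((.535,-.105),.079,.016)}
for n in("top","side"):
    c=optics.read_camera(n); im=c["image"].astype(int); W=cloud(c)
    hsv=cv2.cvtColor(c["image"],cv2.COLOR_RGB2HSV)
    v,u=np.mgrid[:400,:640]
    for k,(p,h,r) in rings.items():
        q=proj(c,(*p,h)); near=np.hypot(u-q[0],v-q[1])<22
        m=near&(im.min(2)>135)&(im[:,:,2]-im[:,:,0]<12)
        pts=rays(c,m,h); print(n,k,len(pts),fit(pts,r)[:2].round(4),fit(pts).round(4)) if len(pts)>5 else print(n,k,len(pts))
    for k,(p,h,r) in tops.items():
        q=proj(c,(*p,h)); near=np.hypot(u-q[0],v-q[1])<18
        m=near&(abs(W[:,:,2]-h)<.007)&(im.min(2)>85)
        pts=rays(c,m,h); 
        if len(pts)>5:
            (x,y),rr=cv2.minEnclosingCircle(pts.astype(np.float32)); print(n,k,len(pts),pts.mean(0).round(4),np.round((x,y,rr),4))
    if n=="top":
        m=((abs(W[:,:,2]-.072)<.008)&(u>240)&(u<390)&(v>160)&(v<240)&(hsv[:,:,1]<60)).astype(np.uint8)
        cv2.imwrite("pics/rim.png",m*255)
        pts=rays(c,m>0,.072); print(cv2.minAreaRect(pts.astype(np.float32)*1000))
        for nm,(a,b) in {"BL":(119,437),"BR":(655,410),"TL":(108,219),"TR":(640,194)}.items(): print(nm,ray(c,220+a/4,120+b/4,.072).round(4))
        mp=((u>410)&(u<480)&(v>185)&(v<250)&(hsv[:,:,1]<80)); pts=rays(c,mp,.003); print("pad",mp.sum(),cv2.minAreaRect(pts.astype(np.float32)*1000))
        L=W[130:172,245:385].reshape(-1,3); L=L[(L[:,2]>.08)]
        print("lid top",L[L[:,2].argsort()[-60:]].mean(0).round(3))
E
```

```text
[[ 0.935 -0.001  0.355]
 [-0.355 -0.001  0.935]
 [-0.    -1.    -0.001]]
top mid 41 [0.5261 0.1061] [0.5256 0.106  0.0204]
top deep 20 [ 0.5339 -0.0013] [ 5.326e-01 -3.000e-04  1.760e-02]
top shallow 74 [ 0.5401 -0.1073] [ 0.5402 -0.1072  0.0237]
top tall 102 [0.5283 0.1051] [0.5284 0.1044 0.0139]
top short 176 [ 0.5367 -0.0022] [ 0.5359 -0.0022  0.0191]
top middle 133 [ 0.5386 -0.1032] [ 0.5381 -0.1031  0.0164]
((536.2366943359375, -0.3407135009765625), (146.94580078125, 325.2185363769531), 3.901747941970825)
BL [0.4569 0.1528 0.072 ]
BR [ 0.4774 -0.1674  0.072 ]
TL [0.5896 0.1639 0.072 ]
TR [ 0.6093 -0.1592  0.072 ]
pad 1783 ((498.52490234375, -329.7846374511719), (108.19574737548828, 107.42727661132812), 80.2403335571289)
lid top [0.658 0.011 0.212]
side mid 17 [0.5718 0.178 ] [0.5635 0.1466 0.0555]
side deep 67 [0.5597 0.0254] [0.5651 0.0429 0.0131]
side shallow 67 [ 0.559  -0.0638] [ 0.597  -0.1288  0.0826]
side tall 65 [0.5257 0.099 ] [0.5472 0.1199 0.0472]
side short 142 [ 0.5323 -0.0106] [ 0.51   -0.0026  0.0576]
side middle 115 [ 0.5357 -0.1094] [ 0.5363 -0.1084  0.019 ]
```

View pics/rim.png

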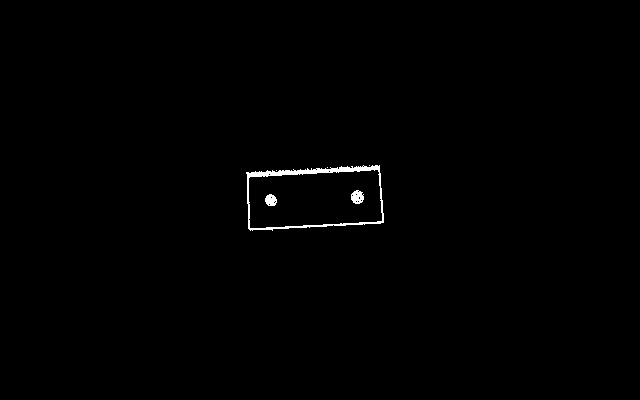

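```bash
cat > go.py <<'E'
# usage: python3 go.py x y z [yawdeg]  -> remaining shift in tool axes
import sys; from m import *
s=bot.read_state(); M=R.from_rotvec(s["tcp_rot"]).as_matrix(); t=np.array([float(a) for a in sys.argv[1:4]])
Z=np.array([.99786,.0654,0]);Y=np.array([0,0,-1.]);X=np.cross(Y,Z);D=np.stack([X,Y,Z],1)
print("t",round(s["time"],2),"pos",s["tool_pos"].round(4),"w",round(s["width"],3),"F",s["wrist_force"].round(1))
print("shift tool",(M.T@(t-s["tool_pos"])).round(4),"turn",R.from_matrix(M.T@D).as_rotvec().round(4))
E
python3 -m handwheel '[[0,0,0,0,0.163,0,0.62],[0,0,0,0,0.163,0,0.62],[0,0,0,0,0.163,0,0.62],[0,0,0,0,0.163,0,0.62],[0,0,0,0,0.163,0,0.62],[0,0,0,0,0.163,0,0.62],[0,0,0,0,0.163,0,0.62],[0,0,0,0,0,0,0.62]]'; python3 go.py .535 -.002 .23
```

```text
time: 1.3
tool_pos: [0.2395, 0.631, 0.2312]
tcp_rot: [-1.241, 1.158, -1.159]
wrist_force: [-0.3, -0.0, -0.4]
width: 0.62
t 1.3 pos [0.2395 0.631  0.2312] w 0.62 F [-0.3 -0.  -0.4]
shift tool [0.6518 0.0013 0.2513] turn [0.0001 0.0033 0.0002]
```

```bash
python3 -m handwheel '[[0.05,0,0.019,0,0.003,0,0.62],[0.05,0,0.019,0,0,0,0.62],[0.05,0,0.019,0,0,0,0.62],[0.05,0,0.019,0,0,0,0.62],[0.05,0,0.019,0,0,0,0.62],[0.05,0,0.019,0,0,0,0.62],[0.05,0,0.019,0,0,0,0.62],[0.05,0,0.019,0,0,0,0.62]]'; python3 -m handwheel '[[0.05,0,0.019,0,0,0,0.62],[0.05,0,0.019,0,0,0,0.62],[0.05,0,0.02,0,0,0,0.62],[0.05,0,0.02,0,0,0,0.62],[0.05,0,0.02,0,0,0,0.62],[0,0,0,0,0,0,0.62]]'; python3 go.py .535 -.002 .1
python3 - <<'E'
from m import *
c=optics.read_camera("side"); crop(c,200,20,450,290,2.2,"s1.png")
E
```

```text
time: 2.3
tool_pos: [0.4175, 0.2401, 0.2316]
tcp_rot: [-1.24, 1.159, -1.159]
wrist_force: [0.9, 0.7, 0.3]
width: 0.62
time: 3.05
tool_pos: [0.532, -0.0047, 0.2314]
tcp_rot: [-1.238, 1.162, -1.164]
wrist_force: [-0.3, 0.6, -0.6]
width: 0.619
t 3.05 pos [ 0.532  -0.0047  0.2314] w 0.619 F [-0.3  0.6 -0.6]
shift tool [-0.0027  0.1314  0.0031] turn [-0.0006 -0.0031  0.0009]
```

View pics/s1.png

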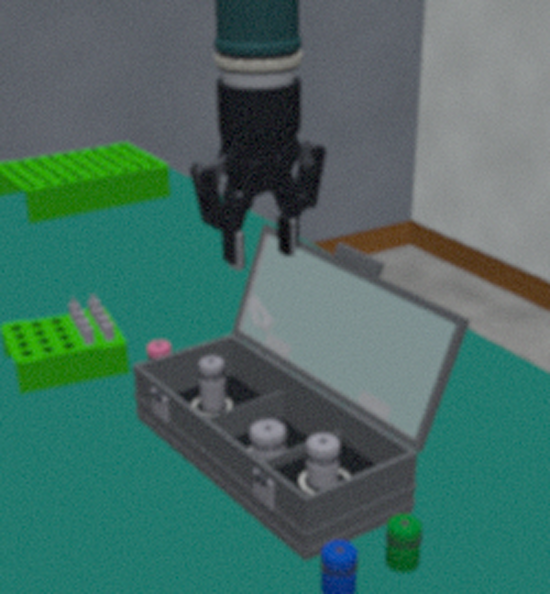

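```bash
python3 -m handwheel '[[-0.003,0.04,0.003,0,-0.003,0,0.62],[0,0.05,0,0,0,0,0.62],[0,0.05,0,0,0,0,0.62],[0,0.04,0,0,0,0,0.62],[0,0.02,0,0,0,0,0.62],[0,0,0,0,0,0,0.62]]';python3 go.py .535 -.002 .014
```

```text
time: 3.85
tool_pos: [0.5312, 0.003, 0.0295]
tcp_rot: [-1.244, 1.161, -1.155]
wrist_force: [0.1, 0.8, -0.1]
width: 0.62
t 3.85 pos [0.5312 0.003  0.0295] w 0.62 F [ 0.1  0.8 -0.1]
shift tool [0.0053 0.0155 0.0035] turn [ 0.0044  0.0045 -0.0008]
```

```bash
python3 -m handwheel '[[0.004,0.008,0.002,0,0,0,0.62]]';python3 go.py .535 -.002 .014;python3 -m handwheel '[[0,0,0,0,0,0,0.62]]';python3 go.py .535 -.002 .014;python3 -m handwheel '[[0,0,0,0,0,0,0.62]]';python3 go.py .535 -.002 .014
```

```text
time: 3.98
tool_pos: [0.5372, -0.0014, 0.0247]
tcp_rot: [-1.239, 1.156, -1.16]
wrist_force: [-0.0, 0.3, 0.4]
width: 0.622
t 3.98 pos [ 0.5372 -0.0014  0.0247] w 0.622 F [-0.   0.3  0.4]
shift tool [ 0.0004  0.0107 -0.0023] turn [-0.003   0.0038  0.0002]
time: 4.1
tool_pos: [0.5366, -0.0022, 0.024]
tcp_rot: [-1.239, 1.158, -1.16]
wrist_force: [-0.2, -0.5, 0.3]
width: 0.625
t 4.1 pos [ 0.5366 -0.0022  0.024 ] w 0.625 F [-0.2 -0.5  0.3]
shift tool [-0.0003  0.01   -0.0016] turn [-0.0013  0.0021  0.0002]
time: 4.22
tool_pos: [0.5365, -0.0023, 0.0242]
tcp_rot: [-1.239, 1.159, -1.16]
wrist_force: [-0.3, -0.5, -0.7]
width: 0.619
t 4.22 pos [ 0.5365 -0.0023  0.0242] w 0.619 F [-0.3 -0.5 -0.7]
shift tool [-0.0004  0.0102 -0.0015] turn [-0.0015  0.0016  0.0001]
```

```bash
python3 -m handwheel '[[0,0.01,0,0,0,0,0.62],[0,0,0,0,0,0,0.62],[0,0,0,0,0,0,0.3],[0,0,0,0,0,0,0.3],[0,0,0,0,0,0,0.3],[0,0,0,0,0,0,0.3],[0,0,0,0,0,0,0.3]]' 50;python3 go.py .535 -.002 .014
python3 - <<'E'
from m import *
c=optics.read_camera("side"); crop(c,230,90,430,270,3,"s2.png")
E
```

```text
time: 5.1
tool_pos: [0.5362, -0.0023, 0.0135]
tcp_rot: [-1.24, 1.159, -1.16]
wrist_force: [1.3, -0.7, 0.3]
width: 0.429
t 5.1 pos [ 0.5362 -0.0023  0.0135] w 0.429 F [ 1.3 -0.7  0.3]
shift tool [-0.0003 -0.0005 -0.0011] turn [-0.0007  0.0016  0.0001]
```

View pics/s2.png

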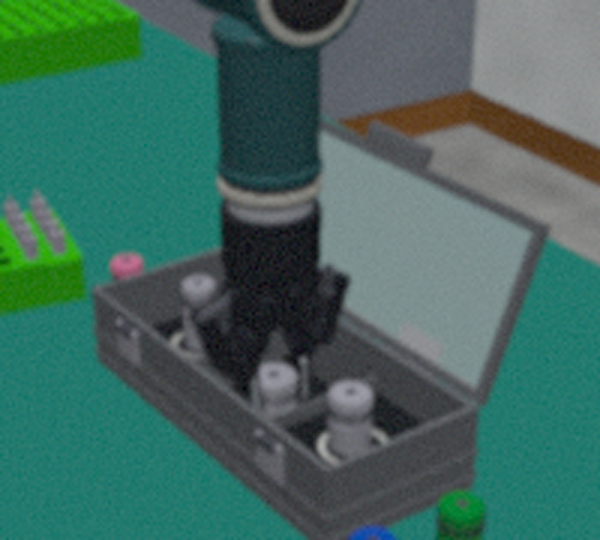

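Run:
```python
from m import *
c=optics.read_camera("side"); crop(c,290,180,350,235,10,"s3.png")
print(ray(c,250+289/4,110+418/4,.043), ray(c,230+277/3,90+375/3,.043))
print("proj tcp",proj(c,[.5362,-.0023,.0135]),proj(c,[.5362,-.0023,.043]),proj(c,[.5362,-.0023,.087]))
print("tall",ray(c,250+185/4,110+298/4,.079),"mid",ray(c,250+388/4,110+440/4,.079))
```

```text
[ 0.53886659 -0.00500231  0.043     ] [ 0.53785391 -0.00704189  0.043     ]
proj tcp [320.82672933 224.90211295] [320.68398499 214.30990001] [320.46359134 197.95579083]
tall [0.52836423 0.10084925 0.079     ] mid [ 0.5413324  -0.10390566  0.079     ]
```

View pics/s3.png

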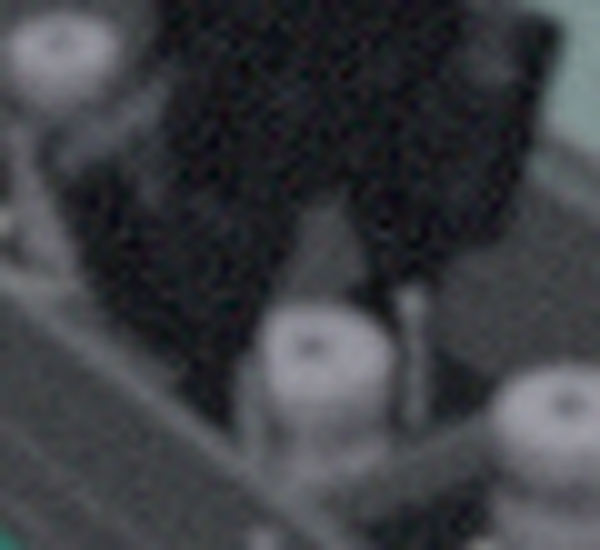

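```bash
python3 -m handwheel '[[0,-0.01,0,0,0,0,0.3],[0,-0.02,0,0,0,0,0.3],[0,-0.02,0,0,0,0,0.3],[0,-0.03,0,0,0,0,0.3],[0,-0.03,0,0,0,0,0.3],[0,-0.026,0,0,0,0,0.3],[0,0,0,0,0,0,0.3],[0,0,0,0,0,0,0.3]]';python3 go.py .4985 -.33 .15
python3 - <<'E'
from m import *
c=optics.read_camera("side"); crop(c,230,90,430,270,3,"s4.png")
E
```

```text
time: 6.2
tool_pos: [0.5346, -0.0022, 0.1481]
tcp_rot: [-1.242, 1.161, -1.159]
wrist_force: [0.1, -0.8, -1.8]
width: 0.431
t 6.2 pos [ 0.5346 -0.0022  0.1481] w 0.431 F [ 0.1 -0.8 -1.8]
shift tool [ 0.3247 -0.0019 -0.058 ] turn [ 0.0021  0.0016 -0.0002]
```

View pics/s4.png

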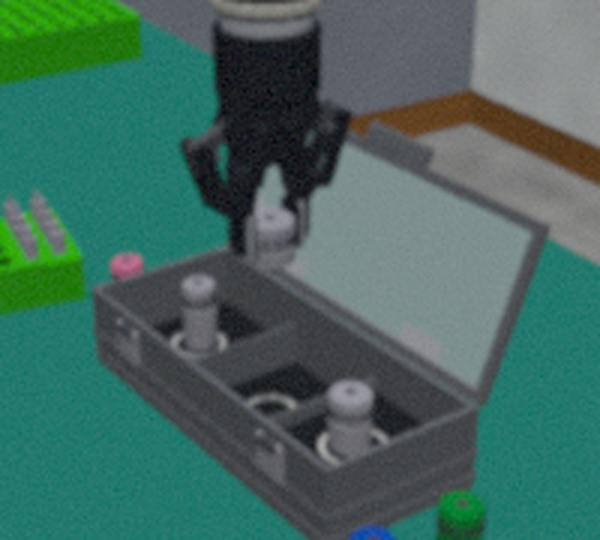

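```bash
python3 -m handwheel '[[0.025,0,-0.004,0,0,0,0.3],[0.045,0,-0.008,0,0,0,0.3],[0.05,0,-0.009,0,0,0,0.3],[0.05,0,-0.009,0,0,0,0.3],[0.05,0,-0.009,0,0,0,0.3],[0.05,0,-0.009,0,0,0,0.3],[0.035,0,-0.006,0,0,0,0.3],[0.02,0,-0.004,0,0,0,0.3]]';python3 -m handwheel '[[0,0.03,0,0,0,0,0.3],[0,0.04,0,0,0,0,0.3],[0,0.03,0,0,0,0,0.3],[0,0.02,0,0,0,0,0.3],[0,0.01,0,0,0,0,0.3],[0,0,0,0,0,0,0.3],[0,0,0,0,0,0,0.3]]';python3 go.py .4985 -.33 .01
```

```text
time: 7.25
tool_pos: [0.4983, -0.3314, 0.1473]
tcp_rot: [-1.24, 1.164, -1.158]
wrist_force: [-0.2, 0.5, -3.3]
width: 0.435
time: 8.12
tool_pos: [0.5008, -0.331, 0.0206]
tcp_rot: [-1.24, 1.158, -1.162]
wrist_force: [-0.0, -1.3, -2.7]
width: 0.434
t 8.12 pos [ 0.5008 -0.331   0.0206] w 0.434 F [-0.  -1.3 -2.7]
shift tool [-0.0012  0.0106 -0.0022] turn [-0.0018  0.0017  0.0015]
```

```bash
python3 -m handwheel '[[0,0.005,0,0,0,0,0.3],[0,0.004,0,0,0,0,0.3],[0,0.002,0,0,0,0,0.3],[0,0,0,0,0,0,0.3]]';python3 -m handwheel '[[0,0.001,0,0,0,0,0.3],[0,0.001,0,0,0,0,0.3]]'; python3 go.py .4985 -.33 .01;  python3 - <<'E'
from m import *
c=optics.read_camera("side"); crop(c,330,220,470,360,4,"s5.png")
E
```

```text
time: 8.62
tool_pos: [0.4994, -0.3302, 0.008]
tcp_rot: [-1.24, 1.16, -1.159]
wrist_force: [0.1, -0.1, -2.1]
width: 0.431
time: 8.88
tool_pos: [0.4998, -0.3305, 0.0074]
tcp_rot: [-1.24, 1.16, -1.16]
wrist_force: [-4.1, 2.8, 10.3]
width: 0.431
t 8.88 pos [ 0.4998 -0.3305  0.0074] w 0.431 F [-4.1  2.8 10.3]
shift tool [-0.0006 -0.0026 -0.0013] turn [ 0.0002  0.0015 -0.0001]
```

View pics/s5.png

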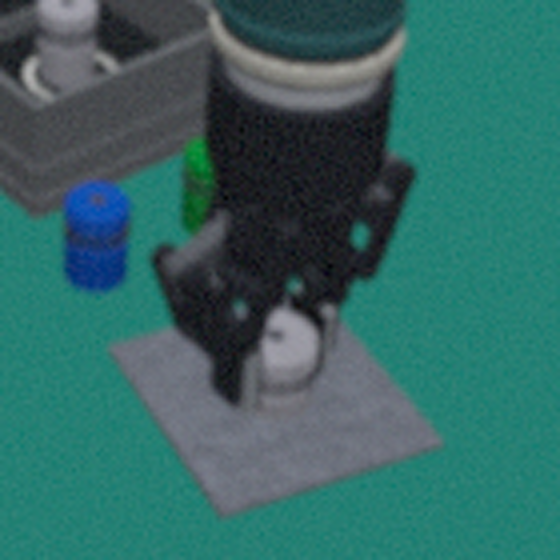

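```bash
python3 -m handwheel '[[0,-0.001,0,0,0,0,0.62],[0,0,0,0,0,0,0.62],[0,0,0,0,0,0,0.62],[0,-0.03,0,0,0,0,0.62],[0,-0.05,0,0,0,0,0.62],[0,-0.06,0,0,0,0,0.62],[0,0,0,0,0,0,0.62]]';python3 go.py .5283 .104 .15;  python3 - <<'E'
from m import *
c=optics.read_camera("top"); crop(c,380,160,500,270,5,"t5.png")
E
```

```text
time: 9.8
tool_pos: [0.5037, -0.3333, 0.1543]
tcp_rot: [-1.238, 1.149, -1.17]
wrist_force: [0.3, -0.3, -0.4]
width: 0.619
t 9.8 pos [ 0.5037 -0.3333  0.1543] w 0.619 F [ 0.3 -0.3 -0.4]
shift tool [-0.4347  0.0013  0.0538] turn [-0.0099  0.0015  0.0082]
```

View pics/t5.png

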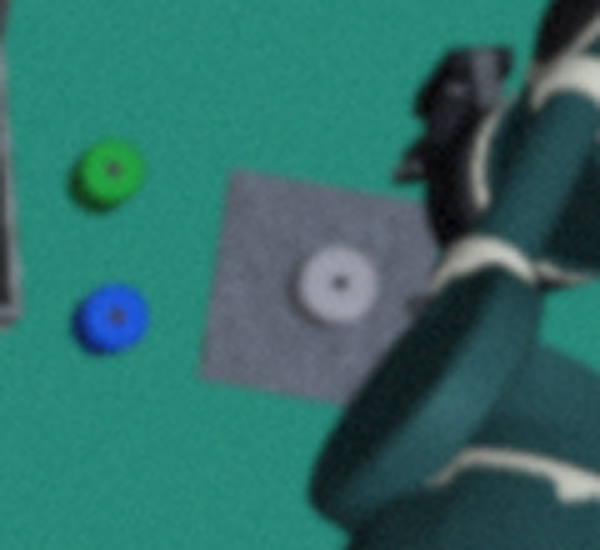

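```bash
python3 -m handwheel '[[-0.054,0,0.007,0,0,0,0.62],[-0.054,0,0.007,0,0,0,0.62],[-0.054,0,0.007,0,0,0,0.62],[-0.054,0,0.007,0,0,0,0.62],[-0.054,0,0.007,0,0,0,0.62],[-0.054,0,0.007,0,0,0,0.62],[-0.054,0,0.007,0,0,0,0.62],[-0.054,0,0.007,0,0,0,0.62]]';python3 -m handwheel '[[0,0.03,0,0,0,0,0.62],[0,0,0,0,0,0,0.62],[0,0,0,0,0,0,0.62]]';python3 go.py .5283 .104 .041
python3 - <<'E'
from m import *
c=optics.read_camera("side"); crop(c,230,90,430,270,3,"s6.png")
E
```

```text
time: 10.85
tool_pos: [0.5251, 0.1059, 0.1452]
tcp_rot: [-1.243, 1.162, -1.159]
wrist_force: [0.9, -0.6, -0.4]
width: 0.62
time: 11.22
tool_pos: [0.526, 0.1038, 0.1165]
tcp_rot: [-1.242, 1.162, -1.159]
wrist_force: [0.6, -0.7, -0.0]
width: 0.621
t 11.22 pos [0.526  0.1038 0.1165] w 0.621 F [ 0.6 -0.7 -0. ]
shift tool [-0.      0.0755  0.0025] turn [0.0021 0.0009 0.0003]
```

View pics/s6.png

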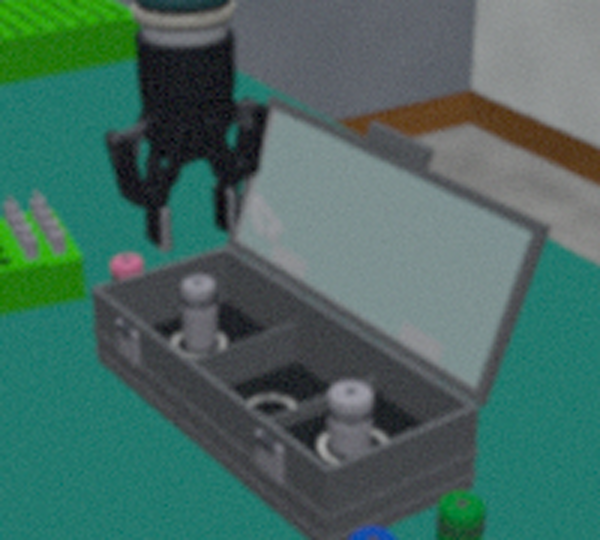

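```bash
python3 -m handwheel '[[0.001,0.03,0.002,0,0,0,0.62],[0,0.03,0,0,0,0,0.62],[0,0.015,0,0,0,0,0.62],[0,0,0,0,0,0,0.62],[0,0,0,0,0,0,0.62]]';python3 -m handwheel '[[0,0,0,0,0,0,0.2],[0,0,0,0,0,0,0.2],[0,0,0,0,0,0,0.2],[0,0,0,0,0,0,0.2],[0,0,0,0,0,0,0.2],[0,0,0,0,0,0,0.2]]' 50;python3 go.py .5283 .104 .041
```

```text
time: 11.9
tool_pos: [0.5299, 0.1035, 0.0436]
tcp_rot: [-1.238, 1.159, -1.161]
wrist_force: [0.9, 0.5, 0.1]
width: 0.622
time: 12.65
tool_pos: [0.5297, 0.1037, 0.0437]
tcp_rot: [-1.239, 1.158, -1.16]
wrist_force: [-1.4, -0.6, 5.9]
width: 0.315
t 12.65 pos [0.5297 0.1037 0.0437] w 0.315 F [-1.4 -0.6  5.9]
shift tool [-0.0004  0.0027 -0.0014] turn [-0.0021  0.0017 -0.0001]
```

```bash
python3 -m handwheel '[[0,-0.01,0,0,0,0,0.2],[0,-0.02,0,0,0,0,0.2],[0,-0.025,0,0,0,0,0.2],[0,-0.025,0,0,0,0,0.2],[0,-0.02,0,0,0,0,0.2],[0,0,0,0,0,0,0.2]]';python3 -m handwheel '[[0.016,0,-0.001,0,0,0,0.2],[0.03,0,-0.001,0,0,0,0.2],[0.03,0,0,0,0,0,0.2],[0.02,0,0,0,0,0,0.2],[0.01,0,0,0,0,0,0.2],[0,0,0,0,0,0,0.2],[0,0,0,0,0,0,0.2]]';python3 go.py .5333 -.001 .0317
python3 - <<'E'
from m import *
c=optics.read_camera("side"); crop(c,230,90,430,270,3,"s7.png")
E
```

```text
time: 13.4
tool_pos: [0.5299, 0.1038, 0.1441]
tcp_rot: [-1.237, 1.157, -1.161]
wrist_force: [-0.2, -0.1, -2.3]
width: 0.315
time: 14.28
tool_pos: [0.5337, -0.0018, 0.1422]
tcp_rot: [-1.24, 1.16, -1.159]
wrist_force: [-0.6, 0.4, -3.3]
width: 0.317
t 14.28 pos [ 0.5337 -0.0018  0.1422] w 0.317 F [-0.6  0.4 -3.3]
shift tool [-0.0008  0.1105 -0.0004] turn [ 0.0002  0.0018 -0.0005]
```

View pics/s7.png

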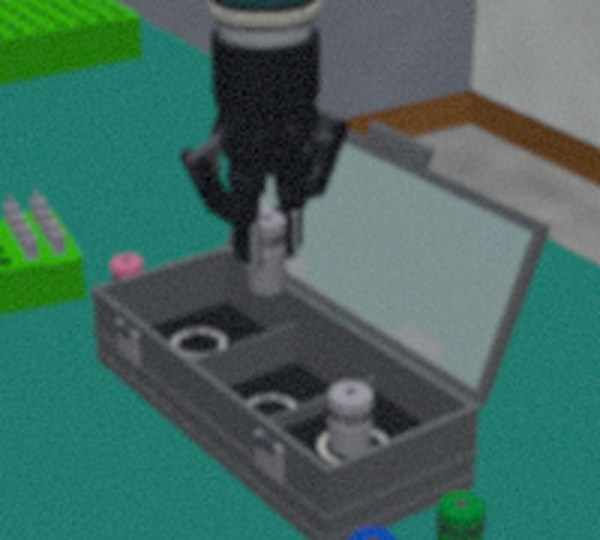

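```bash
python3 -m handwheel '[[0,0.02,0,0,0,0,0.2],[0,0.03,0,0,0,0,0.2],[0,0.025,0,0,0,0,0.2],[0,0.015,0,0,0,0,0.2],[0,0.01,0,0,0,0,0.2],[0,0.005,0,0,0,0,0.2],[0,0,0,0,0,0,0.2],[0,0,0,0,0,0,0.2]]';python3 go.py .5333 -.001 .0317
```

```text
time: 15.32
tool_pos: [0.5346, -0.0024, 0.0381]
tcp_rot: [-1.239, 1.159, -1.161]
wrist_force: [-0.3, 0.2, -3.3]
width: 0.316
t 15.32 pos [ 0.5346 -0.0024  0.0381] w 0.316 F [-0.3  0.2 -3.3]
shift tool [-0.0015  0.0064 -0.0012] turn [-0.0015  0.0015  0.0002]
```

```bash
python3 -m handwheel '[[0,0.003,0,0,0,0,0.2],[0,0.002,0,0,0,0,0.2],[0,0.001,0,0,0,0,0.2],[0,0,0,0,0,0,0.2]]';python3 -m handwheel '[[0,0.001,0,0,0,0,0.2],[0,0,0,0,0,0,0.2]]'
```

```text
time: 15.82
tool_pos: [0.5338, -0.0024, 0.0317]
tcp_rot: [-1.24, 1.16, -1.16]
wrist_force: [-2.4, -1.0, 3.0]
width: 0.312
time: 16.08
tool_pos: [0.5338, -0.0024, 0.0317]
tcp_rot: [-1.24, 1.16, -1.16]
wrist_force: [-5.2, -0.7, 10.1]
width: 0.315
```

```bash
python3 -m handwheel '[[0,-0.001,0,0,0,0,0.4],[0,0,0,0,0,0,0.6],[0,0,0,0,0,0,0.6],[0,-0.02,0,0,0,0,0.6],[0,-0.04,0,0,0,0,0.6],[0,-0.04,0,0,0,0,0.6],[0,0,0,0,0,0,0.6],[0,0,0,0,0,0,0.6]]';python3 go.py .539 -.1035 .043
python3 - <<'E'
from m import *
c=optics.read_camera("side"); crop(c,230,90,430,270,3,"s8.png")
E
```

```text
time: 17.08
tool_pos: [0.5334, -0.0023, 0.1308]
tcp_rot: [-1.241, 1.16, -1.159]
wrist_force: [-0.3, -0.7, -0.8]
width: 0.6
t 17.07 pos [ 0.5334 -0.0023  0.1308] w 0.6 F [-0.3 -0.7 -0.8]
shift tool [ 0.1013  0.0877 -0.0012] turn [ 0.0006  0.0016 -0.0001]
```

View pics/s8.png

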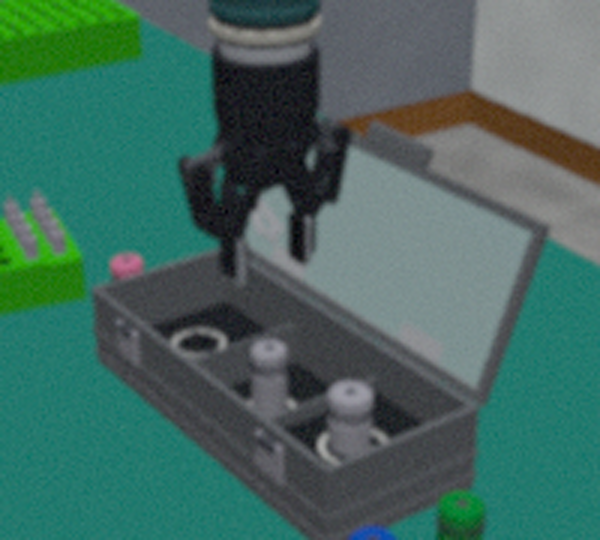

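```bash
python3 -m handwheel '[[0.03,0,0,0,0,0,0.6],[0.04,0,-0.001,0,0,0,0.6],[0.031,0,0,0,0,0,0.6],[0,0.02,0,0,0,0,0.6],[0,0.01,0,0,0,0,0.6],[0,0,0,0,0,0,0.6],[0,0,0,0,0,0,0.6]]';python3 go.py .539 -.1035 .043
python3 - <<'E'
from m import *
c=optics.read_camera("side"); crop(c,290,140,430,270,4,"s9.png")
E
```

```text
time: 18.0
tool_pos: [0.5396, -0.1027, 0.1012]
tcp_rot: [-1.241, 1.159, -1.159]
wrist_force: [-0.0, -1.3, -0.1]
width: 0.601
t 18.0 pos [ 0.5396 -0.1027  0.1012] w 0.601 F [-0.  -1.3 -0.1]
shift tool [ 0.0007  0.0582 -0.0006] turn [ 0.0003  0.0023 -0.0001]
```

View pics/s9.png

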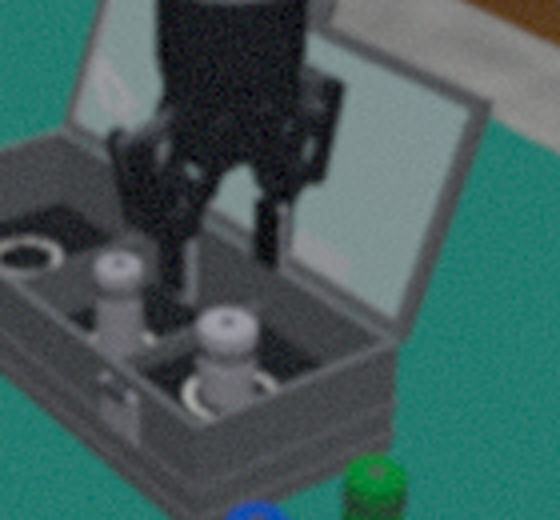

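```bash
python3 -m handwheel '[[0,0.025,0,0,0,0,0.6],[0,0.025,0,0,0,0,0.6],[0,0.008,0,0,0,0,0.6],[0,0,0,0,0,0,0.6],[0,0,0,0,0,0,0.6]]';python3 -m handwheel '[[0,0,0,0,0,0,0.2],[0,0,0,0,0,0,0.2],[0,0,0,0,0,0,0.2],[0,0,0,0,0,0,0.2],[0,0,0,0,0,0,0.2],[0,0,0,0,0,0,0.2]]' 50
```

```text
time: 18.68
tool_pos: [0.5407, -0.1034, 0.0445]
tcp_rot: [-1.239, 1.158, -1.161]
wrist_force: [-0.5, -0.5, 0.6]
width: 0.597
time: 19.42
tool_pos: [0.5405, -0.1035, 0.0446]
tcp_rot: [-1.239, 1.158, -1.161]
wrist_force: [-0.9, 1.0, 6.3]
width: 0.365
```

```bash
python3 -m handwheel '[[0,-0.01,0,0,0,0,0.2],[0,-0.02,0,0,0,0,0.2],[0,-0.025,0,0,0,0,0.2],[0,-0.025,0,0,0,0,0.2],[0,-0.02,0,0,0,0,0.2],[0,0,0,0,0,0,0.2]]';python3 -m handwheel '[[-0.02,0,0,0,0,0,0.2],[-0.04,0,0,0,0,0,0.2],[-0.05,0,0,0,0,0,0.2],[-0.05,0,0,0,0,0,0.2],[-0.03,0,0,0,0,0,0.2],[-0.02,0,0,0,0,0,0.2],[0,0,0,0,0,0,0.2],[0,0,0,0,0,0,0.2]]';python3 go.py .5263 .1056 .0326
python3 - <<'E'
from m import *
c=optics.read_camera("side"); crop(c,230,90,430,270,3,"s10.png")
E
```

```text
time: 20.18
tool_pos: [0.5408, -0.1035, 0.1451]
tcp_rot: [-1.238, 1.157, -1.162]
wrist_force: [-0.3, 0.5, -2.9]
width: 0.36
time: 21.18
tool_pos: [0.5252, 0.1058, 0.1427]
tcp_rot: [-1.241, 1.16, -1.16]
wrist_force: [-0.1, 0.7, -2.7]
width: 0.363
t 21.18 pos [0.5252 0.1058 0.1427] w 0.363 F [-0.1  0.7 -2.7]
shift tool [0.0002 0.1101 0.0012] turn [0.001  0.0016 0.0006]
```

View pics/s10.png

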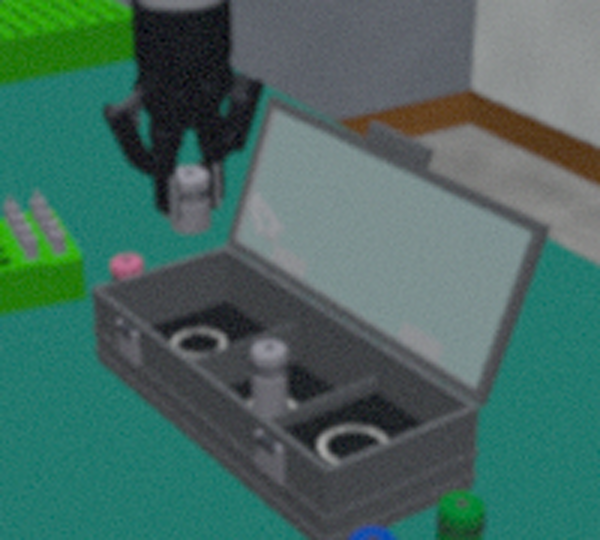

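```bash
python3 -m handwheel '[[0,0.02,0,0,0,0,0.2],[0,0.03,0,0,0,0,0.2],[0,0.025,0,0,0,0,0.2],[0,0.015,0,0,0,0,0.2],[0,0.01,0,0,0,0,0.2],[0,0.005,0,0,0,0,0.2],[0,0,0,0,0,0,0.2],[0,0,0,0,0,0,0.2]]';python3 -m handwheel '[[0,0.003,0,0,0,0,0.2],[0,0.001,0,0,0,0,0.2],[0,0,0,0,0,0,0.2],[0,0,0,0,0,0,0.2]]'; python3 go.py .5263 .1056 .0326
```

```text
time: 22.22
tool_pos: [0.5263, 0.1065, 0.0391]
tcp_rot: [-1.239, 1.159, -1.16]
wrist_force: [0.1, -0.0, -3.1]
width: 0.358
time: 22.72
tool_pos: [0.5255, 0.1063, 0.0343]
tcp_rot: [-1.24, 1.16, -1.16]
wrist_force: [-0.1, 0.3, -2.7]
width: 0.364
t 22.73 pos [0.5255 0.1063 0.0343] w 0.364 F [-0.1  0.3 -2.7]
shift tool [0.0008 0.0017 0.0007] turn [0.     0.0016 0.    ]
```

```bash
python3 -m handwheel '[[0,0.001,0,0,0,0,0.2],[0,0.001,0,0,0,0,0.2],[0,0,0,0,0,0,0.2]]';python3 go.py .5263 .1056 .0326
```

```text
time: 23.1
tool_pos: [0.5256, 0.1063, 0.0326]
tcp_rot: [-1.24, 1.16, -1.16]
wrist_force: [-2.0, 0.1, 1.4]
width: 0.359
t 23.1 pos [0.5256 0.1063 0.0326] w 0.359 F [-2.   0.1  1.4]
shift tool [0.0008 0.     0.0007] turn [0.     0.0016 0.    ]
```

```bash
python3 -m handwheel '[[0,0,0,0,0,0,0.4],[0,0,0,0,0,0,0.62],[0,0,0,0,0,0,0.62],[0,-0.03,0,0,0,0,0.62],[0,-0.05,0,0,0,0,0.62],[0,-0.04,0,0,0,0,0.62],[0,0,0,0,0,0,0.62]]'
python3 - <<'E'
from m import *
c=optics.read_camera("top"); crop(c,220,120,500,260,2.8,"t11.png")
W=cloud(c); v,u=np.mgrid[:400,:640]
m=(u>432)&(u<464)&(v>200)&(v<232)&(abs(W[:,:,2]-.037)<.012)&(c["image"].min(2)>125)
p=rays(c,m,.037); print(m.sum(),p.mean(0), cv2.minEnclosingCircle(p.astype(np.float32)))
q=p.mean(0)
import subprocess;print(subprocess.run(["python3","go.py",str(q[0]),str(q[1]),".15"],capture_output=True,text=True).stdout)
E
```

```text
time: 23.98
tool_pos: [0.5289, 0.1069, 0.1568]
tcp_rot: [-1.233, 1.154, -1.163]
wrist_force: [0.4, 0.0, -1.0]
width: 0.62
154 [ 0.49865085 -0.32995259] ((0.499021053314209, -0.33000192046165466), 0.017959753051400185)
t 24.02 pos [0.5271 0.1066 0.1543] w 0.62 F [-0.  -0.2 -0.1]
shift tool [ 0.4336  0.0039 -0.0576] turn [-0.0045  0.0016 -0.0004]
```

View pics/t11.png

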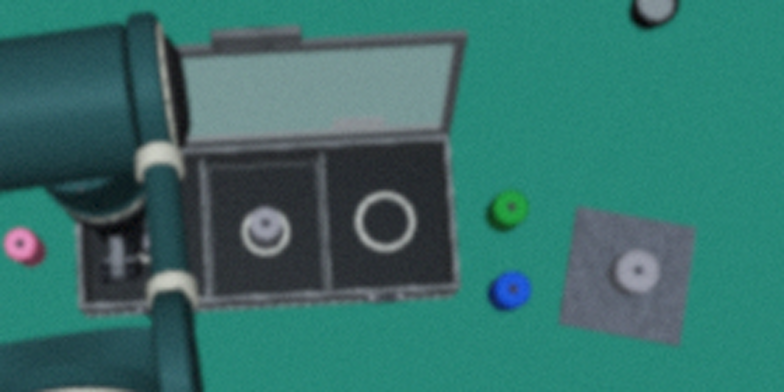

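```bash
python3 -m handwheel '[[0.054,0,-0.007,0,0,0,0.62],[0.054,0,-0.007,0,0,0,0.62],[0.054,0,-0.007,0,0,0,0.62],[0.054,0,-0.007,0,0,0,0.62],[0.054,0,-0.007,0,0,0,0.62],[0.054,0,-0.007,0,0,0,0.62],[0.054,0,-0.006,0,0,0,0.62],[0.054,0,-0.006,0,0,0,0.62]]';python3 -m handwheel '[[0.001,0.03,0,0,0,0,0.62],[0,0.04,0,0,0,0,0.62],[0,0.02,0,0,0,0,0.62],[0,0,0,0,0,0,0.62],[0,0,0,0,0,0,0.62]]'; python3 go.py .4995 -.33 .0075
```

```text
time: 25.02
tool_pos: [0.4991, -0.3293, 0.1499]
tcp_rot: [-1.24, 1.163, -1.157]
wrist_force: [0.5, -0.7, -0.4]
width: 0.62
time: 25.65
tool_pos: [0.5015, -0.3296, 0.0632]
tcp_rot: [-1.24, 1.158, -1.161]
wrist_force: [0.4, -0.2, 0.1]
width: 0.618
t 25.65 pos [ 0.5015 -0.3296  0.0632] w 0.618 F [ 0.4 -0.2  0.1]
shift tool [ 0.0002  0.0557 -0.0021] turn [-0.0011  0.002   0.0009]
```

```bash
python3 -m handwheel '[[0,0.025,-0.001,0,0,0,0.62],[0,0.02,0,0,0,0,0.62],[0,0.009,0,0,0,0,0.62],[0,0,0,0,0,0,0.62],[0,0,0,0,0,0,0.62]]';python3 -m handwheel '[[0,0,0,0,0,0,0.3],[0,0,0,0,0,0,0.3],[0,0,0,0,0,0,0.3],[0,0,0,0,0,0,0.3],[0,0,0,0,0,0,0.3]]' 50; python3 go.py .5403 -.1078 .0395
```

```text
time: 26.28
tool_pos: [0.5003, -0.3298, 0.009]
tcp_rot: [-1.24, 1.159, -1.161]
wrist_force: [0.4, -0.3, 0.1]
width: 0.622
time: 26.9
tool_pos: [0.5004, -0.33, 0.0094]
tcp_rot: [-1.24, 1.158, -1.161]
wrist_force: [-0.4, -0.1, 5.8]
width: 0.426
t 26.9 pos [ 0.5004 -0.33    0.0094] w 0.426 F [-0.4 -0.1  5.8]
shift tool [-0.219  -0.0303  0.0548] turn [-0.0014  0.0016  0.0012]
```

```bash
python3 -m handwheel '[[0,-0.01,0,0,0,0,0.3],[0,-0.025,0,0,0,0,0.3],[0,-0.035,0,0,0,0,0.3],[0,-0.035,0,0,0,0,0.3],[0,-0.025,0,0,0,0,0.3],[0,0,0,0,0,0,0.3]]';python3 -m handwheel '[[-0.02,0,0.005,0,0,0,0.3],[-0.04,0,0.01,0,0,0,0.3],[-0.05,0,0.012,0,0,0,0.3],[-0.05,0,0.012,0,0,0,0.3],[-0.04,0,0.01,0,0,0,0.3],[-0.019,0,0.006,0,0,0,0.3],[0,0,0,0,0,0,0.3],[0,0,0,0,0,0,0.3]]'; python3 go.py .5403 -.1078 .0424;  python3 - <<'E'
from m import *
c=optics.read_camera("side"); crop(c,260,90,460,270,3,"s12.png")
E
```

```text
time: 27.65
tool_pos: [0.501, -0.3303, 0.1407]
tcp_rot: [-1.239, 1.156, -1.164]
wrist_force: [0.9, -0.3, -2.6]
width: 0.43
time: 28.65
tool_pos: [0.5394, -0.1077, 0.1376]
tcp_rot: [-1.241, 1.161, -1.159]
wrist_force: [0.0, -1.0, -2.3]
width: 0.428
t 28.65 pos [ 0.5394 -0.1077  0.1376] w 0.428 F [ 0.  -1.  -2.3]
shift tool [0.0002 0.0952 0.001 ] turn [0.0013 0.0015 0.0003]
```

View pics/s12.png

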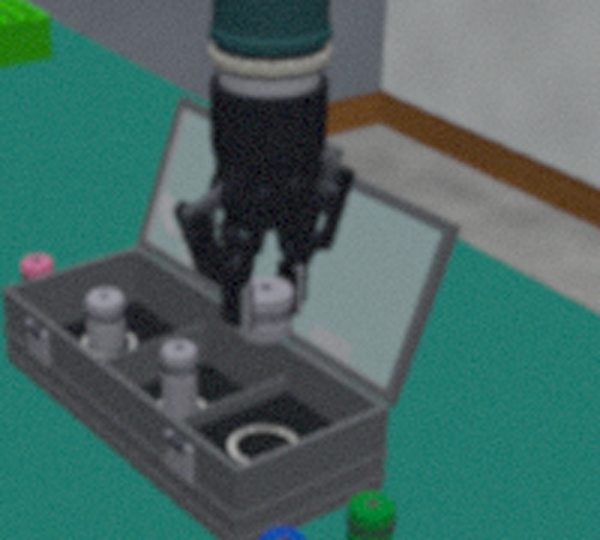

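```bash
python3 -m handwheel '[[0,0.02,0,0,0,0,0.3],[0,0.03,0,0,0,0,0.3],[0,0.02,0,0,0,0,0.3],[0,0.015,0,0,0,0,0.3],[0,0.006,0,0,0,0,0.3],[0,0,0,0,0,0,0.3],[0,0,0,0,0,0,0.3]]';python3 -m handwheel '[[0,0.002,0,0,0,0,0.3],[0,0.001,0,0,0,0,0.3],[0,0,0,0,0,0,0.3],[0,0,0,0,0,0,0.3]]'; python3 go.py .5403 -.1078 .0394
```

```text
time: 29.58
tool_pos: [0.5407, -0.1075, 0.0482]
tcp_rot: [-1.239, 1.158, -1.161]
wrist_force: [-0.6, -0.2, -2.2]
width: 0.433
time: 30.08
tool_pos: [0.5399, -0.1071, 0.0443]
tcp_rot: [-1.24, 1.16, -1.16]
wrist_force: [0.0, 0.3, -2.3]
width: 0.431
t 30.07 pos [ 0.5399 -0.1071  0.0443] w 0.431 F [ 0.   0.3 -2.3]
shift tool [0.0007 0.0049 0.0004] turn [ 0.      0.0017 -0.    ]
```

```bash
python3 -m handwheel '[[0,0.002,0,0,0,0,0.3],[0,0.001,0,0,0,0,0.3],[0,0.001,0,0,0,0,0.3],[0,0,0,0,0,0,0.3],[0,0,0,0,0,0,0.3]]'; python3 -m handwheel '[[0,0.001,0,0,0,0,0.3],[0,0,0,0,0,0,0.3]]'
```

```text
time: 30.7
tool_pos: [0.5399, -0.1072, 0.0403]
tcp_rot: [-1.24, 1.16, -1.16]
wrist_force: [0.6, 0.6, -2.6]
width: 0.43
time: 30.95
tool_pos: [0.54, -0.1072, 0.0395]
tcp_rot: [-1.24, 1.159, -1.16]
wrist_force: [-0.3, -0.2, -1.8]
width: 0.428
```

```bash
python3 -m handwheel '[[0,0.001,0,0,0,0,0.3],[0,0,0,0,0,0,0.3]]'
```

```text
time: 31.2
tool_pos: [0.5401, -0.1072, 0.0394]
tcp_rot: [-1.24, 1.16, -1.16]
wrist_force: [-3.2, 0.7, 6.2]
width: 0.434
```

```bash
python3 -m handwheel '[[0,0,0,0,0,0,0.5],[0,0,0,0,0,0,0.62],[0,0,0,0,0,0,0.62],[0,-0.03,0,0,0,0,0.62],[0,-0.06,0,0,0,0,0.62],[0,-0.06,0,0,0,0,0.3],[0,-0.06,0,0,0,0,0],[0,-0.05,0,0,0,0,0]]'; python3 -m handwheel '[[0.06,0,0,0,0,0,0],[0.06,0,0,0,0,0,0],[0.06,0,0,0,0,0,0],[0.06,0,0,0,0,0,0],[0,0,0,0,0,0,0]]'; python3 go.py .54 -.1 .3
python3 - <<'E'
from m import *
wells={"mid":(.5263,.1056),"deep":(.5333,-.0010),"shallow":(.5403,-.1078)}
c=optics.read_camera("top"); crop(c,220,100,420,250,4,"t13.png"); W=cloud(c)
v,u=np.mgrid[:400,:640]; im=c["image"]
for k,(x,y) in wells.items():
    q=proj(c,(x,y,.067)); m=(np.hypot(u-q[0],v-q[1])<13)&(abs(W[:,:,2]-.067)<.012)&(im.min(2)>85)
    p=rays(c,m,.067); print(k,m.sum(),np.median(W[m][:,2]).round(4),p.mean(0).round(4),"off",(p.mean(0)-(x,y)).round(4))
# lid
L=W[100:172,235:400].reshape(-1,3); L=L[L[:,2]>.085]
print("lid max z",L[:,2].max()); 
for a in np.arange(.09,.25,.02):
    s=L[abs(L[:,2]-a)<.01]; 
    if len(s): print(round(a,2),len(s),np.median(s,0).round(3))
crop(optics.read_camera("side"),220,80,460,300,2.5,"s13.png")
E
```

```text
time: 32.2
tool_pos: [0.5402, -0.1073, 0.3011]
tcp_rot: [-1.239, 1.158, -1.161]
wrist_force: [1.0, -1.2, -0.2]
width: 0.003
time: 32.83
tool_pos: [0.5552, -0.3508, 0.297]
tcp_rot: [-1.239, 1.164, -1.163]
wrist_force: [0.2, 0.5, -0.1]
width: -0.002
t 32.83 pos [ 0.5552 -0.3508  0.297 ] w -0.002 F [ 0.2  0.5 -0.1]
shift tool [-0.2513 -0.0031  0.0004] turn [ 0.0014 -0.0032  0.0004]
mid 138 0.065 [0.5241 0.1051] off [-0.0022 -0.0005]
deep 107 0.0641 [ 0.5319 -0.0008] off [-0.0014  0.0002]
shallow 194 0.0648 [ 0.5387 -0.1074] off [-0.0016  0.0004]
lid max z 0.21492173686195926
0.09 528 [0.61  0.007 0.092]
0.11 711 [0.617 0.001 0.11 ]
0.13 766 [0.625 0.006 0.13 ]
0.15 803 [0.632 0.006 0.15 ]
0.17 842 [0.64  0.006 0.17 ]
0.19 1054 [0.649 0.008 0.192]
0.21 239 [0.656 0.008 0.209]
```

View pics/t13.png

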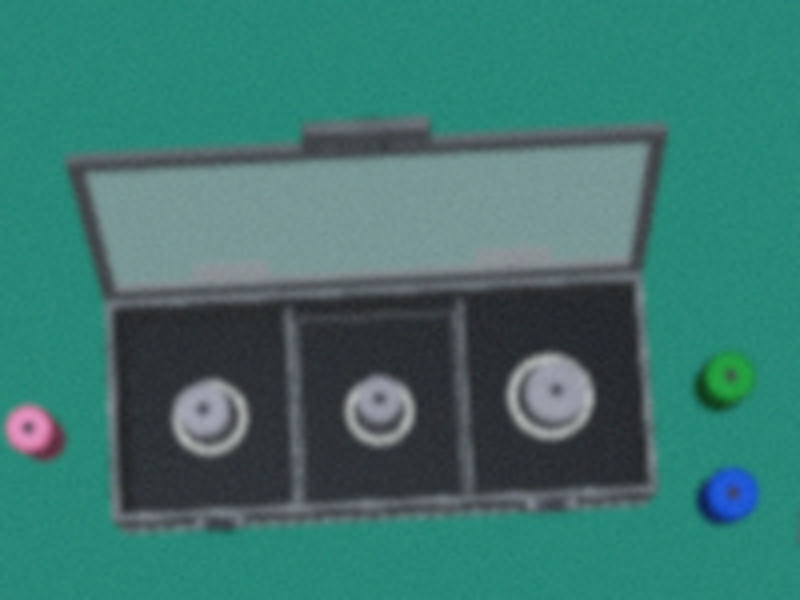

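View pics/s13.png

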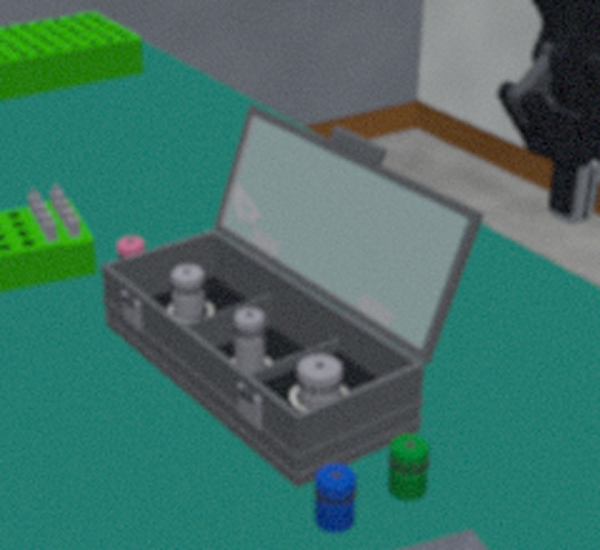

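All three stand within about 3 mm of their ring centres, with tops level at about z = 0.065. The lid is open at about 1.94 rad. I'll go over and behind it and push it closed with shut fingers.

```bash
python3 -m handwheel '[[-0.05,0,0.028,0,0,0,0],[-0.05,0,0.028,0,0,0,0],[-0.05,0,0.028,0,0,0,0],[-0.05,0,0.028,0,0,0,0],[-0.05,0,0.028,0,0,0,0],[-0.05,0,0.028,0,0,0,0],[-0.05,0,0.03,0,0,0,0],[0,0,0,0,0,0,0]]'; python3 -m handwheel '[[0,0,0,0,0,0,0],[0,0.03,0,0,0,0,0],[0,0.04,0,0,0,0,0],[0,0.04,0,0,0,0,0],[0,0.02,0,0,0,0,0],[0,0,0,0,0,0,0],[0,0,0,0,0,0,0]]'; python3 go.py .676 .008 .17
python3 - <<'E'
from m import *
crop(optics.read_camera("side"),220,0,460,240,2.4,"s14.png")
E
```

```text
time: 33.92
tool_pos: [0.7303, 0.0224, 0.2978]
tcp_rot: [-1.242, 1.155, -1.153]
wrist_force: [0.3, -0.4, 0.7]
width: -0.0
time: 34.8
tool_pos: [0.7313, 0.0154, 0.1706]
tcp_rot: [-1.238, 1.158, -1.162]
wrist_force: [0.5, -0.4, 0.3]
width: -0.002
t 34.8 pos [0.7313 0.0154 0.1706] w -0.002 F [ 0.5 -0.4  0.3]
shift tool [ 0.0037  0.0004 -0.0556] turn [-0.0033  0.0011  0.0003]
```

View pics/s14.png

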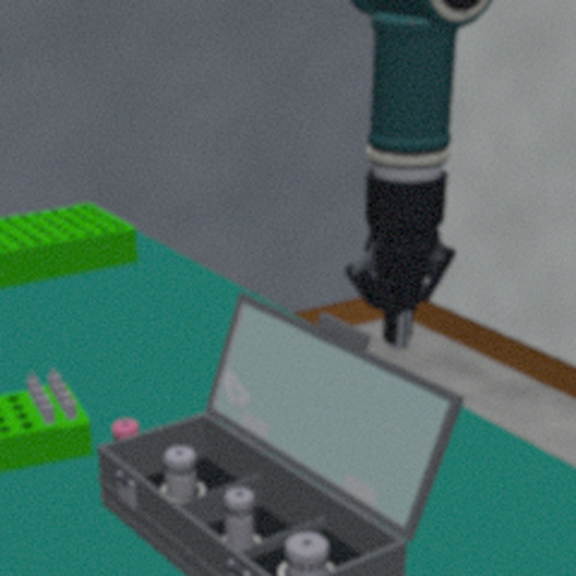

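```bash
python3 -m handwheel '[[0.002,0,-0.03,0,0,0,0],[0.002,0,-0.02,0,0,0,0],[0,0,-0.01,0,0,0,0],[0,0,-0.01,0,0,0,0],[0,0,-0.01,0,0,0,0],[0,0,-0.01,0,0,0,0]]'; python3 go.py .618 .004 .18
python3 - <<'E'
from m import *
crop(optics.read_camera("side"),220,0,460,240,2.4,"s15.png")
E
```

```text
time: 35.6
tool_pos: [0.6504, 0.0065, 0.181]
tcp_rot: [-1.221, 1.141, -1.172]
wrist_force: [7.1, 2.4, 26.5]
width: -0.003
t 35.6 pos [0.6504 0.0065 0.181 ] w -0.003 F [ 7.1  2.4 26.5]
shift tool [ 0.0004  0.0002 -0.0325] turn [-0.0257  0.0015  0.0008]
```

View pics/s15.png

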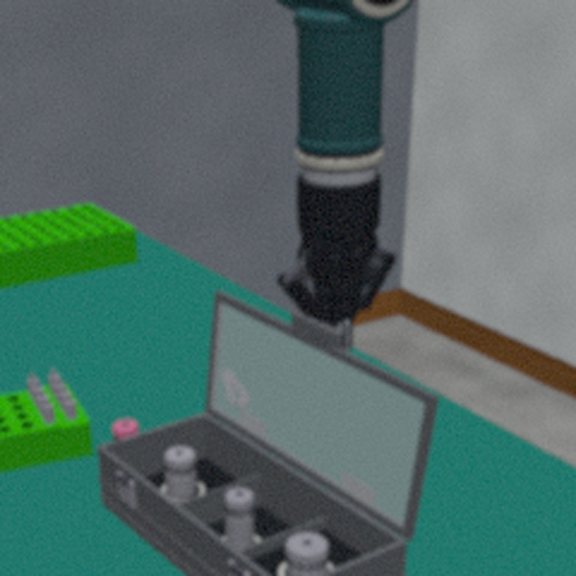

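```bash
python3 -m handwheel '[[0,-0.02,0.006,0,0,0,0],[0,-0.02,0,0,0,0,0],[0,0,0,0,0,0,0],[0,0,0,0,0,0,0]]'; python3 go.py .618 .004 .18
python3 - <<'E'
from m import *
crop(optics.read_camera("side"),220,0,460,240,2.4,"s16.png")
E
```

```text
time: 36.15
tool_pos: [0.6459, 0.0061, 0.2074]
tcp_rot: [-1.241, 1.161, -1.159]
wrist_force: [0.4, -0.5, 0.1]
width: -0.001
t 36.15 pos [0.6459 0.0061 0.2074] w -0.001 F [ 0.4 -0.5  0.1]
shift tool [ 0.0002  0.0274 -0.0279] turn [ 0.0017  0.0015 -0.0001]
```

View pics/s16.png

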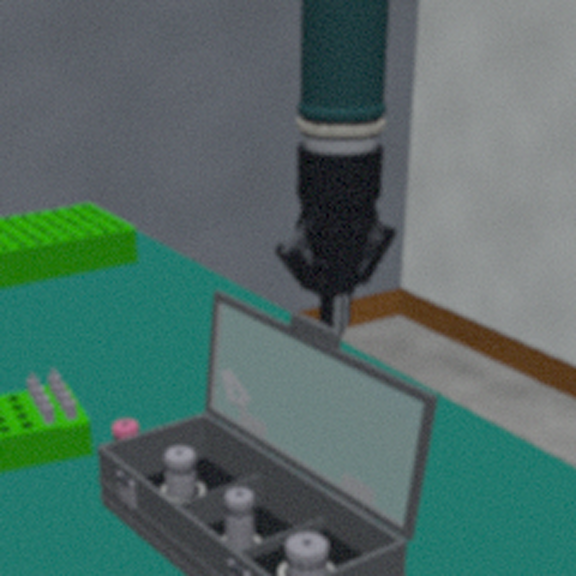

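```bash
python3 -m handwheel '[[0,0.007,-0.01,0,0,0,0],[0,0,-0.01,0,0,0,0],[0,0,-0.01,0,0,0,0],[0,0,-0.01,0,0,0,0],[0,0,-0.01,0,0,0,0],[0,0,0,0,0,0,0]]'; python3 go.py .560 .0006 .175
python3 - <<'E'
from m import *
crop(optics.read_camera("side"),220,0,460,240,2.4,"s17.png")
E
```

```text
time: 36.95
tool_pos: [0.5955, 0.0028, 0.2015]
tcp_rot: [-1.241, 1.16, -1.159]
wrist_force: [0.3, -0.2, 0.6]
width: 0.002
t 36.95 pos [0.5955 0.0028 0.2015] w 0.002 F [ 0.3 -0.2  0.6]
shift tool [-0.0002  0.0265 -0.0356] turn [0.0008 0.0015 0.    ]
```

View pics/s17.png

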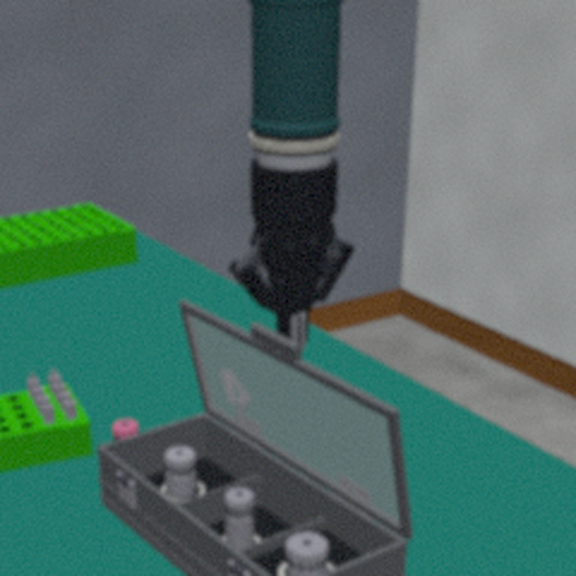

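```bash
python3 -m handwheel '[[0,0.003,-0.011,0,0,0,0],[0,0.003,-0.011,0,0,0,0],[0,0.004,-0.011,0,0,0,0],[0,0.004,-0.011,0,0,0,0],[0,0.006,-0.009,0,0,0,0],[0,0.007,-0.009,0,0,0,0],[0,0,0,0,0,0,0]]'; python3 go.py .516 -.002 .160
python3 - <<'E'
from m import *
crop(optics.read_camera("side"),220,0,460,240,2.4,"s18.png")
E
```

```text
time: 37.88
tool_pos: [0.5331, -0.0013, 0.173]
tcp_rot: [-1.242, 1.162, -1.158]
wrist_force: [0.1, 0.5, 0.8]
width: -0.002
t 37.88 pos [ 0.5331 -0.0013  0.173 ] w -0.002 F [0.1 0.5 0.8]
shift tool [-0.0005  0.0131 -0.017 ] turn [ 0.0028  0.0015 -0.0003]
```

View pics/s18.png

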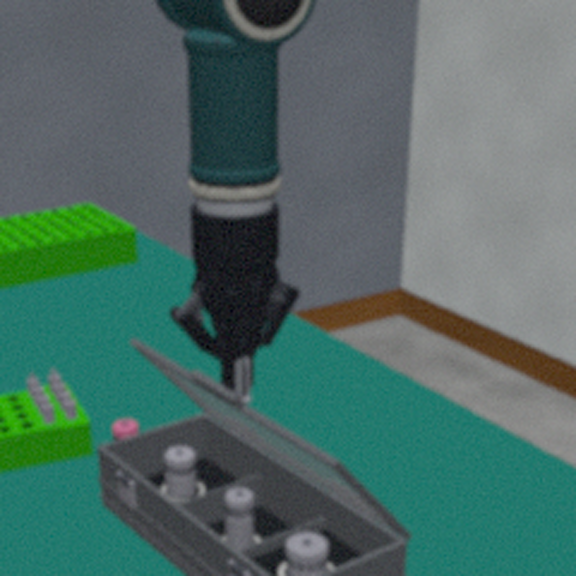

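Working well; the lid is past half. I'll continue along the arc.

```bash
python3 -m handwheel '[[0,0.007,-0.009,0,0,0,0],[0,0.008,-0.008,0,0,0,0],[0,0.009,-0.006,0,0,0,0],[0,0.01,-0.006,0,0,0,0],[0,0.01,-0.006,0,0,0,0],[0,0.01,-0.005,0,0,0,0],[0,0,0,0,0,0,0]]'; python3 go.py .485 -.004 .0775
python3 - <<'E'
from m import *
crop(optics.read_camera("side"),220,40,460,280,2.4,"s19.png")
E
```

```text
time: 38.8
tool_pos: [0.4933, -0.0039, 0.1188]
tcp_rot: [-1.242, 1.162, -1.158]
wrist_force: [-0.7, -0.1, -0.6]
width: 0.0
t 38.8 pos [ 0.4933 -0.0039  0.1188] w 0.0 F [-0.7 -0.1 -0.6]
shift tool [-0.0005  0.0414 -0.0082] turn [ 0.0029  0.0015 -0.0003]
```

View pics/s19.png

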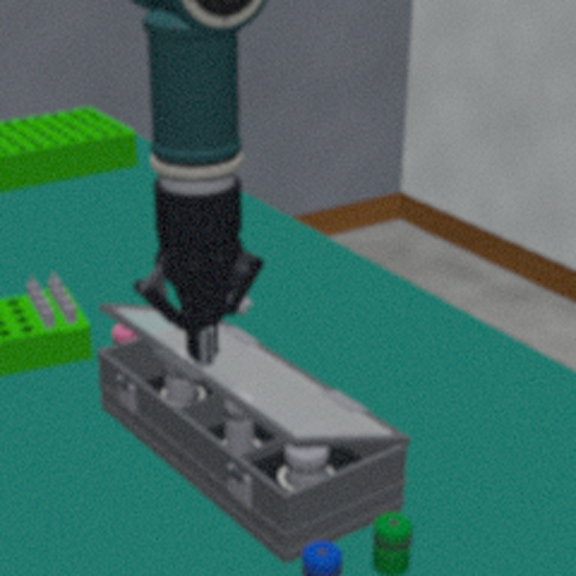

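```bash
python3 -m handwheel '[[0,0.01,-0.003,0,0,0,0],[0,0.01,-0.003,0,0,0,0],[0,0.008,-0.001,0,0,0,0],[0,0.006,0,0,0,0,0],[0,0.004,0,0,0,0,0],[0,0,0,0,0,0,0],[0,0,0,0,0,0,0]]'; python3 -m handwheel '[[0,0.002,0,0,0,0,0],[0,0.001,0,0,0,0,0],[0,0,0,0,0,0,0]]'
```

```text
time: 39.72
tool_pos: [0.4881, -0.0044, 0.0825]
tcp_rot: [-1.24, 1.159, -1.16]
wrist_force: [-0.6, 0.5, -0.4]
width: 0.002
time: 40.1
tool_pos: [0.488, -0.0044, 0.0793]
tcp_rot: [-1.24, 1.159, -1.16]
wrist_force: [-0.1, 0.7, 1.3]
width: 0.004
```

```bash
python3 -m handwheel '[[0,0.001,0,0,0,0,0],[0,0.001,0,0,0,0,0],[0,0,0,0,0,0,0]]'; python3 -m handwheel '[[0,0.001,0,0,0,0,0],[0,0,0,0,0,0,0]]'; python3 -m handwheel '[[0,0.001,0,0,0,0,0],[0,0,0,0,0,0,0]]'
```

```text
time: 40.48
tool_pos: [0.4879, -0.0045, 0.0775]
tcp_rot: [-1.24, 1.16, -1.16]
wrist_force: [-1.8, -0.0, 2.7]
width: -0.0
time: 40.72
tool_pos: [0.488, -0.0044, 0.0775]
tcp_rot: [-1.24, 1.16, -1.16]
wrist_force: [-4.1, 0.4, 10.8]
width: 0.004
time: 40.98
tool_pos: [0.488, -0.0045, 0.0774]
tcp_rot: [-1.241, 1.16, -1.159]
wrist_force: [-6.8, 0.4, 17.6]
width: 0.002
```

```bash
python3 -m handwheel '[[0,-0.02,0,0,0,0,0],[0,-0.05,0,0,0,0,0],[0,-0.05,0,0,0,0,0],[0,-0.05,0,0,0,0,0],[0.06,0,0,0,0,0,0],[0.06,0,0,0,0,0,0],[0.06,0,0,0,0,0,0],[0.06,0,0,0,0,0,0]]'; python3 -m handwheel '[[0.06,0,0,0,0,0,0],[0,0,0,0,0,0,0],[0,0,0,0,0,0,0]]'
python3 - <<'E'
from m import *
c=optics.read_camera("top"); crop(c,220,120,420,260,4,"t20.png"); W=cloud(c)
A=W[182:220,260:372].reshape(-1,3); A=A[np.isfinite(A[:,2])&(A[:,2]>.05)]
G=np.c_[A[:,0]-.6,A[:,1],np.ones(len(A))]; print(len(A),np.linalg.lstsq(G,A[:,2],rcond=None)[0].round(4),np.median(A[:,2]))
crop(optics.read_camera("side"),220,80,460,300,2.5,"s20.png")
E
```

```text
time: 41.98
tool_pos: [0.5038, -0.2457, 0.245]
tcp_rot: [-1.24, 1.159, -1.16]
wrist_force: [1.9, 0.7, -0.5]
width: 0.001
time: 42.35
tool_pos: [0.5075, -0.3034, 0.2445]
tcp_rot: [-1.239, 1.162, -1.159]
wrist_force: [-0.4, -0.2, 0.2]
width: 0.0
4240 [-0.0026  0.0008  0.0755] 0.07565557566068715
```

View pics/t20.png

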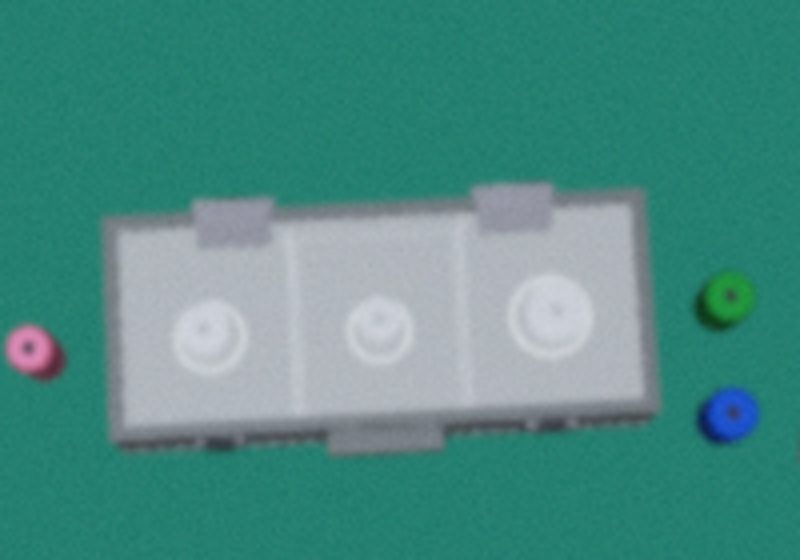

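View pics/s20.png

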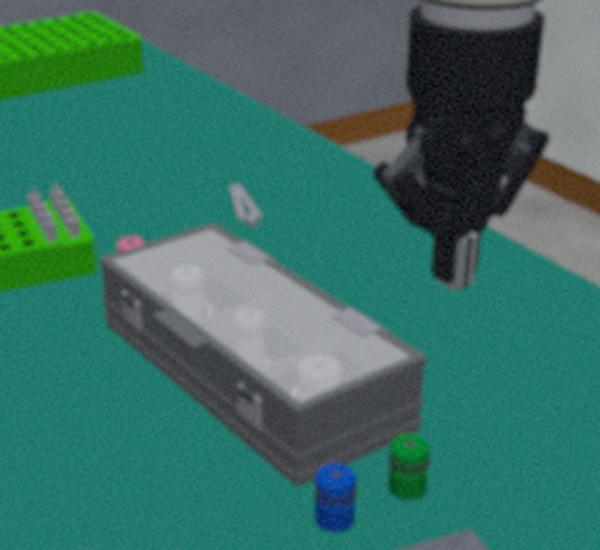

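The lid lies flat on the rim: its fitted slope is 0.003 rad, and the masters are visible centred in their rings through it. The arm is clear, so I'm handing in.

```bash
python3 -c "
from workcell import workorder
print(workorder.finish_job())"
```

```text
the job is handed in; nothing more can be done
None
```

All three masters are in their own wells and the lid is closed; I handed the job in after about 42 s of the 104 s allowed. I set the short master on the felt pad, moved tall to the deep well, mid to the middle well and short to the shallow well, then pushed the lid shut from behind with the fingers closed.

- **Masters:** the last check with the lid open showed each within about 3 mm of its ring centre, with tops level. The camera put them at 64–65 mm, where 67 mm was expected; that is within its calibration of about 2 mm or just beyond. Through the closed lid they still stand centred and upright.
- **Lid:** it came to a firm stop at rim height, and the depth fit gave a slope of about 0.003 rad. The arm is clear of everything.
- **One deviation:** on the first push, the lid's edge rode up against the gripper and the wrist read about 27 N. That was the reading at the end of the move, below the 40 N limit. I raised the tool and carried on without further contact there.

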